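# Hold the exposure shutter open

## Robot

A 6-joint arm with a two-finger parallel gripper is mounted at the origin on a cart in front of the work surface, level with it; the furniture and walls round the work are solid. World frame = base frame: x ahead of the robot, y to its left, z up, the work surface at z = 0. Lengths are in m, angles in degrees, forces in N, time in s.
With the tool pointing down it reaches from about 0.3 to 0.75 m from the base axis. Payload 8.5 kg.
Tool frame: the origin (TCP) lies midway between the tips of the shut fingers; the grasp point (between the pads) lies 19 mm behind it; z points along the fingers, y is the direction in which the jaws open and shut (so a half turn about z gives the same grasp; the last joint's range is limited). The gripper opens to 85 mm and grips with 20 to 120 N. Pads are 22 mm wide; open, the fingers measure 114 mm over their backs; the gripper's body (76 mm by 85 mm) begins 54 mm behind the grasp point. The pads swing forward as they close: fully open they stand 13 mm farther back than shut.
Start: joints at [58.023, 21.807, 74.336, -0, 83.858, -12.336], TCP at [0.185, 0.518, 0.231] pointing down, gripper open.
Joint ranges: [-178.18, 178.18], [-50.72, 133.34], [12.68, 142.11], [-81.47, 261.47], [9.98, 163.14], [-165.26, 165.26]. Speed limits (degrees/s): [136.94, 136.94, 180, 180, 180, 180].

## Interface

Orientations are given as a 3x3 rotation matrix whose columns are the frame's x, y, z axes.
In Python, from rig import status, eyes, env gives the robot as it stands. The module is installed in compiled form; this text tells all that it offers.
- The arm moves only by the tool play_rows, never from a script. Its argument "targets" is text: rows parted by semicolons, each of 5 numbers parted by spaces: the shift along the tool's x, y, z in m, then the turn about the tool's z in rad, then the closure, from 0 (fully open) to 1 (shut). A call has 1 to 5 rows; each row is the pose to reach, as a shift and turn from the pose commanded when the call began, along the tool's axes at that moment; what a row does not reach only later rows make up. A row lasts 1/10 s, in which the tool goes at most 50 mm and 8.59 degrees, less where a joint would pass 70% of its speed; a pose out of reach is approached as far as the arm can. A call with a gripper value outside its range is refused whole. The fingers move at their own pace and stop on an object; "force" is the grip in N (left out, the last holds). Time passes only in rows, so rows that repeat a pose let the fingers close. It gives the time, the measured TCP pose, the force and the opening at its end, in the units of the state.
- status.observe(): the state, without advancing time (a new reading comes with each control period).
- eyes.get_image(name): name is "scene" or "top" or "wrist"; returns a dict with "pixels" (480x640x3 uint8, red, green, blue), "range_z" (480x640 float32, m along the optical axis (not along the pixel's ray), 0 where there is no reading), "mtx" (3x3 intrinsics, pixels), "world_to_cam" (4x4, takes a point from world to camera coordinates); the wrist camera has in their place "T_tool_cam" (4x4, takes a point from camera to tool coordinates, whose origin is the TCP and whose axes are the flange's). Camera axes: x right, y up, looking along -z (the intrinsics and any distortion apply to the point x, -y, -z); pixel columns grow to the right and rows downward; lengths in m; the calibration is good to about 2 mm. A picture is of the moment at which its call begins: read the wrist's pose just before it.
- env.close_job(): hands the job in, once; it reports no verdict.
The state is a dict: "time_s": time; "q": joint angles; "qvel": joint speeds; "joint_efforts": joint torques, N m; "position": TCP position; "tool_rot": TCP orientation; "ft_force": force on the tool from outside, world axes, zero at the start; "wrist_torque": the same for the moment, N m; "grip_width": finger opening in m.
Only numpy, scipy, OpenCV 4.12 (cv2) and the standard library are available. Lean on these libraries where they do the work, as an engineer would, in place of code of your own. Each camera call takes 0.05 s, during which the arm holds its last target.

## Task

The sample dish is already in the exposure chamber (the white box). Lower the chamber's hinged lid until it is fully shut, and only then pull the spring-loaded telescopic shutter rod out by its black handle until the red collar on the rod stands level with the red pointer on the rail beside it. The rod springs back if let go, so finish still holding it there, steady at the mark; leave the timer, tube rack, slide box and loose culture dish where they are.

Things in the scene. Friction and masses are not known exactly. Their poses are not given: they have to be found in the camera images.
- chamber: White open-topped box 140 x 140 x 80 mm, fixed. Origin: centre of its underside, z up, +x towards the hinge side (away from the robot). The rod leaves its -y side level along -y at x = 0, axis 60 mm high, from a sleeve 22 mm thick that ends at y = -115 mm. A 10 mm high foot (x -65 to +30 mm) lies under the rod to y = -295 mm; on it a rail, top 14 mm high, at x = -45 mm.
- lid (a joint): Lid angle: 0 = fully shut, grows as it opens, 1.57 = upright, at most 1.9. Friction hinge: the lid stays where left; 2 to 3 N at its free edge moves it. Grey plate reaching 147.5 mm from the hinge axis, 144 mm wide, 8 mm thick, with a black front tab 44 mm wide that reaches 162 mm. Shut, its upper face is 8.5 mm above the hinge axis, 88.5 mm above the bench.
- lid_hinge (a point): Middle of the lid's hinge axis, on the far rim of the box: 73.5 mm from the chamber's origin along the chamber's x, 80 mm above the bench. The axis runs along the chamber's y.
- lid_tab (a point): Middle of the front tab of the lid, 154 mm from the hinge axis, 8.5 mm above the hinge axis when shut (1 mm above the tab's upper face).
- collar (a point): Centre of the red collar on the rod (28 mm across, 6 mm thick), on the rod's axis; moves with the rod. At rest 130 mm from the chamber's origin along the chamber's -y.
- grip (a point): Middle of the waist of the black handle, on the rod's axis, 32 mm outward of the collar's centre. Waist 18 mm thick, 40 mm long, between flanges 34 mm across, 6 mm thick; grip from above across the rod. The rod slides only along its axis (chamber -y is out), two sprung stages: 2 to 3 N to start, 6 to 7 N at 90 mm, stop at 110 mm; let go, it springs fully back.
- length_mark: Black clamp 26 x 22 x 8 mm with an upright red pointer fin 3 mm thick, fixed on the rail, 45 mm to the chamber's -x side of the rod's axis. Origin: centre of its underside, 14 mm above the bench; axes parallel to the chamber's; fin in its plane y = 0, top 17 mm up. The collar is level with it when the collar's y in this frame is 0, which takes 50 to 90 mm of pull.
- tube_rack: Bystander: orange rack of small tubes, 66 x 142 x 47 mm; origin at the centre of its underside.
- slide_box: Bystander: blue and white slide box, 36 x 86 x 30 mm; origin at the centre of its underside.
- culture_dish: Bystander: petri dish 92 mm across, 14 mm high; origin at the centre of its underside.
- timer: Bystander: white bench timer 74 x 62 x 19 mm; origin at the centre of its underside.
- rod: The moving end of the telescope: steel rod 10 mm thick with the red collar and the black handle. Origin at the collar's centre, axes parallel to the chamber's.

How it is judged:
By the outcome, as a careful person would: the job done as asked, in the order asked, and still so for the second after the job is handed in, while the arm keeps its last pose, push and grip.
It also fails if it takes over 48 s, if anything falls off the work surface, if the arm or the gripper's body presses on something with over 40 N, if the wrist force passes 120 N, or if a joint passes its speed limit or range.

## Working session

There is one attempt and no reset: what is moved stays moved. The work goes in short steps, Python scripts to look and compute and a tool call to move; the robot and the scene stay as the last step left them, time stands still between calls to the robot, and variables do not carry over. Pictures are saved under pics/ and viewed, and the job is handed in when it is done.

Besides the shell and the picture viewer there is one more tool, called in YAML: its name, and indented under it one key for each argument. play_rows: Moves the arm, as the interface text tells. Its arguments: {"type":"object","properties":{"targets":{"type":"string"},"force":{"type":"number"}},"required":["targets"]}

```bash
mkdir -p pics
cat > h.py <<'E'
import numpy as np,cv2
from rig import status,eyes,env
def grab(n,tag):
    s=status.observe(); d=eyes.get_image(n)
    if n=='wrist':
        T=np.eye(4);T[:3,:3]=np.array(s['tool_rot']).reshape(3,3);T[:3,3]=s['position']
        cw=T@d['T_tool_cam']
    else: cw=np.linalg.inv(d['world_to_cam'])
    d['cw']=cw
    cv2.imwrite(f'pics/{tag}.png',d['pixels'][:,:,::-1])
    np.savez(f'pics/{tag}.npz',p=d['pixels'],r=d['range_z'],m=d['mtx'],cw=cw)
    return d
def load(tag):
    z=np.load(f'pics/{tag}.npz');return dict(pixels=z['p'],range_z=z['r'],mtx=z['m'],cw=z['cw'])
def ray(d,u,v):
    m=d['mtx'];x=np.array([(u-m[0,2])/m[0,0],-(v-m[1,2])/m[1,1],-1.])
    return d['cw'][:3,3],d['cw'][:3,:3]@x
def onz(d,u,v,z):
    o,r=ray(d,u,v);return o+r*(z-o[2])/r[2]
def depth(d,u,v):
    o,r=ray(d,u,v);return o+r*d['range_z'][int(v),int(u)]
def proj(d,P):
    P=np.atleast_2d(P);c=np.linalg.inv(d['cw']);q=P@c[:3,:3].T+c[:3,3];m=d['mtx']
    return np.c_[m[0,0]*q[:,0]/-q[:,2]+m[0,2],m[1,1]*-q[:,1]/-q[:,2]+m[1,2]]
E
python3 - <<'E'
from h import *
print(status.observe())
for n in('scene','top','wrist'):
    d=grab(n,n+'0');print(n,d.keys(),d['mtx'],d['cw'].round(3))
E
```

```text
{'time_s': 0.0, 'q': array([ 5.80235657e+01,  2.18396612e+01,  7.43842116e+01, -8.81638670e-04,
        8.38584821e+01, -1.23369958e+01]), 'qvel': array([-0.04702588,  0.03581579, -0.08299464, -0.05938661, -0.00328738,
       -0.05041203]), 'joint_efforts': array([ 6.05565492e-04, -4.48451936e+01, -2.31275922e+01, -1.54900436e-04,
        4.75440320e-03,  8.66323461e-06]), 'position': array([0.1847127 , 0.51774334, 0.23072743]), 'tool_rot': array([[-9.41826776e-01,  3.36097850e-01, -7.48207338e-04],
       [ 3.36098556e-01,  9.41826021e-01, -1.22736844e-03],
       [ 2.92165249e-04, -1.40743986e-03, -9.99998967e-01]]), 'ft_force': array([-0.17637253,  0.34668848, -0.41768437]), 'wrist_torque': array([-0.04119782,  0.010714  , -0.00974759]), 'grip_width': 0.08527483896404547}
scene dict_keys(['pixels', 'range_z', 'mtx', 'world_to_cam', 'cw']) [[615.29906107   0.         324.46737368]
 [  0.         615.29906107 240.86524884]
 [  0.           0.           1.        ]] [[-0.978 -0.154  0.14   0.813]
 [ 0.208 -0.777  0.595  1.064]
 [ 0.017  0.611  0.792  1.415]
 [ 0.     0.     0.     1.   ]]
top dict_keys(['pixels', 'range_z', 'mtx', 'world_to_cam', 'cw']) [[459.41593789   0.         312.46198324]
 [  0.         459.41593789 240.12453623]
 [  0.           0.           1.        ]] [[-0.005  0.997 -0.078  0.484]
 [-1.    -0.005  0.004  0.043]
 [ 0.003  0.078  0.997  1.244]
 [ 0.     0.     0.     1.   ]]
wrist dict_keys(['pixels', 'range_z', 'mtx', 'T_tool_cam', 'cw']) [[380.33626048   0.         316.54119373]
 [  0.         380.33626048 232.19010102]
 [  0.           0.           1.        ]] [[ 0.335 -0.904 -0.267  0.117]
 [ 0.942  0.32   0.097  0.542]
 [-0.002 -0.285  0.959  0.373]
 [ 0.     0.     0.     1.   ]]
```

View pics/scene0.png

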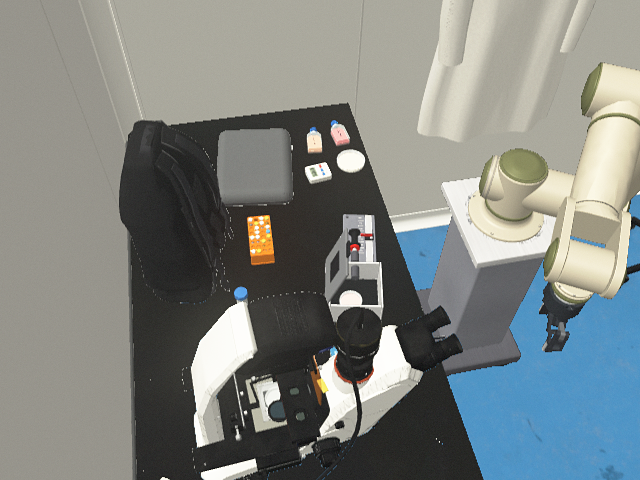

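View pics/top0.png

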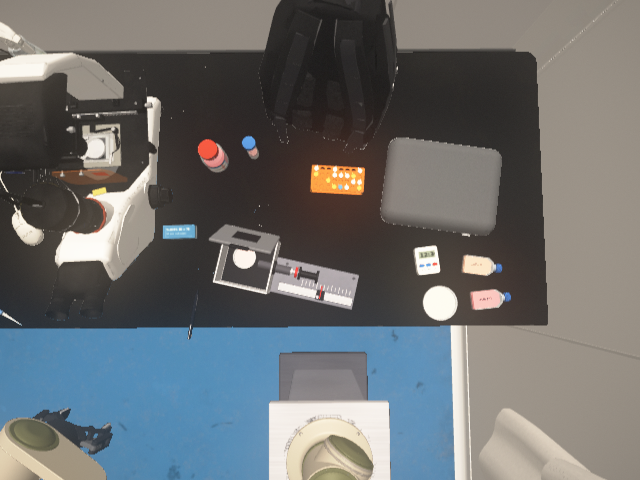

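View pics/wrist0.png

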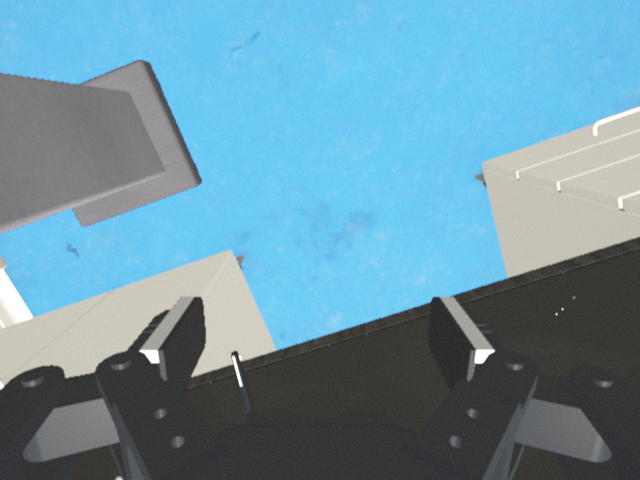

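Run:
```python
from h import *
d=load('top0');c=d['pixels'][215:320,195:370,::-1]
cv2.imwrite('pics/topz.png',cv2.resize(c,None,fx=4.5,fy=4.5,interpolation=cv2.INTER_CUBIC))
d=load('scene0');c=d['pixels'][200:320,300:400,::-1]
cv2.imwrite('pics/scz.png',cv2.resize(c,None,fx=5,fy=5,interpolation=cv2.INTER_CUBIC))
```

```text
(no output)
```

View pics/topz.png

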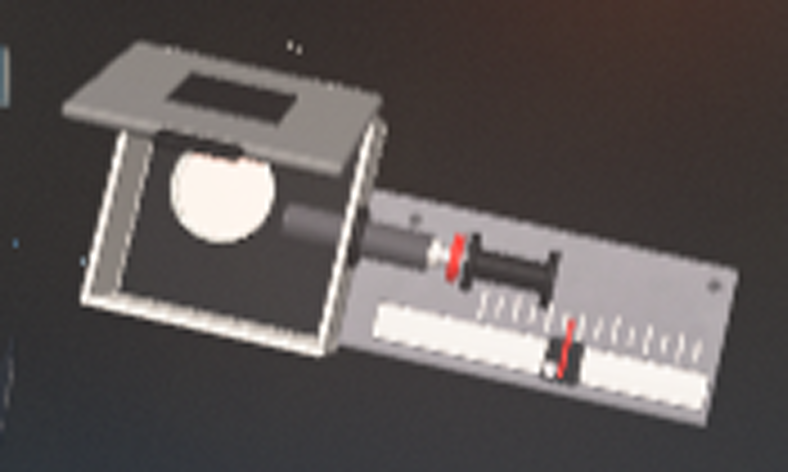

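View pics/scz.png

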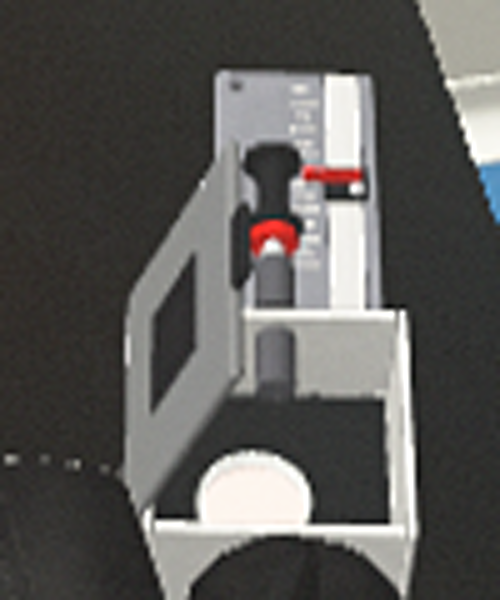

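Run:
```python
from h import *
d=load('top0')
Z=lambda x,y:(195+x/4.5-.39,215+y/4.5-.39)
L=[((-70,70,80),(83,302)),((-70,-70,80),(325,354)),((30,-295,10),(738,268)),((-65,-295,10),(706,426))]
A=[];B=[]
for l,p in L:
    w=onz(d,*Z(*p),l[2]/1e3);print(w.round(4),depth(d,*Z(*p)).round(3));A.append(np.array(l[:2])/1e3);B.append(w[:2])
A=np.array(A);B=np.array(B)
a=A-A.mean(0);b=B-B.mean(0)
th=np.arctan2((a[:,0]*b[:,1]-a[:,1]*b[:,0]).sum(),(a*b).sum())
R=np.array([[np.cos(th),-np.sin(th)],[np.sin(th),np.cos(th)]]);t=B.mean(0)-R@A.mean(0)
print(np.degrees(th),t,(A@R.T+t-B).round(4))
def loc(w): return np.r_[R.T@(np.array(w)[:2]-t),w[2]].round(4)
hsv=cv2.cvtColor(d['pixels'],cv2.COLOR_RGB2HSV)
m=((hsv[...,0]<8)|(hsv[...,0]>172))&(hsv[...,1]>130)&(hsv[...,2]>90)
m[:,:270]=0;m[:250]=0;m[310:]=0;m[:,345:]=0
n,lab,st,ce=cv2.connectedComponentsWithStats(m.astype(np.uint8))
for i in range(1,n):
    print(st[i],ce[i],'z.07',loc(onz(d,*ce[i],.070)),'z.028',loc(onz(d,*ce[i],.029)))
for n_,p in dict(tabedge=(200,150),lidtopL=(65,110),lidtopR=(345,172),farL=(140,42),farR=(382,97),handleR=(550,265),plate=(230,85),plate2=(320,150),plate3=(150,60)).items():
    print(n_,loc(depth(d,*[round(q) for q in Z(*p)])))
np.savez('pose.npz',R=R,t=t,th=th)
# lid plane from both cams depth
for tag in('top0','scene0'):
    d=load(tag);P=[]
    v,u=np.mgrid[0:480,0:640];r=d['range_z'];mm=d['mtx']
    c=np.stack([(u-mm[0,2])/mm[0,0]*r,-(v-mm[1,2])/mm[1,1]*r,-r],-1)
    w=c@d['cw'][:3,:3].T+d['cw'][:3,3]
    xy=(w[...,:2]-t)@R
    k=(r>0)&(abs(xy[...,1])<.08)&(xy[...,0]>-.1)&(xy[...,0]<.2)&(w[...,2]>.095)&(w[...,2]<.28)
    q=np.c_[xy[k],w[...,2][k]];print(tag,len(q))
    for z in np.arange(.1,.26,.02):
        s=q[abs(q[:,2]-z)<.01]
        if len(s):print(round(z,3),len(s),np.percentile(s[:,0],[5,50,95]).round(4),s[:,1].min().round(3),s[:,1].max().round(3))
    print('max z',q[:,2].max())
```

```text
[0.4716 0.29   0.08  ] [0.472 0.29  0.078]
[0.4419 0.1544 0.08  ] [0.442 0.154 0.08 ]
[ 0.4889 -0.0845  0.01  ] [ 0.489 -0.085  0.001]
[ 0.3957 -0.0643  0.01  ] [ 0.396 -0.065  0.007]
-12.803421258333755 [0.52488505 0.20804781] [[ 0.0005  0.0018]
 [-0.0008  0.0009]
 [-0.0001 -0.0018]
 [ 0.0004 -0.0009]]
[294 267   4  10  22] [295.54545455 271.90909091] z.07 [-0.001  -0.1291  0.07  ] z.028 [-0.001  -0.1277  0.029 ]
[319 287   3  12  15] [320.06666667 292.8       ] z.07 [-0.0392 -0.2015  0.07  ] z.028 [-0.0405 -0.2026  0.029 ]
tabedge [ 0.023  -0.0019  0.2342]
lidtopL [0.0284 0.0701 0.2214]
lidtopR [ 0.0278 -0.0719  0.2222]
farL [ 0.0851  0.0866 -0.0002]
farR [ 0.0845 -0.0613 -0.002 ]
handleR [ 0.008  -0.183   0.0757]
plate [0.0649 0.0071 0.1303]
plate2 [ 0.037  -0.0565  0.2032]
plate3 [0.0682 0.0553 0.1171]
top0 1213
0.1 91 [0.0702 0.0726 0.0751] -0.071 0.071
0.12 124 [0.0637 0.067  0.0701] -0.072 0.071
0.14 150 [0.0562 0.0601 0.0636] -0.072 0.069
0.16 145 [0.0498 0.0531 0.0566] -0.072 0.071
0.18 176 [0.0423 0.0459 0.0495] -0.071 0.071
0.2 184 [0.0241 0.0383 0.0417] -0.072 0.071
0.22 280 [0.0245 0.0298 0.0347] -0.072 0.071
0.24 63 [0.0204 0.0234 0.0268] -0.021 0.021
max z 0.24086642460922447
scene0 1104
0.1 101 [0.072  0.075  0.0782] -0.066 0.075
0.12 130 [0.0651 0.0685 0.0726] -0.067 0.08
0.14 151 [0.0582 0.0628 0.0658] -0.067 0.077
0.16 141 [0.0513 0.056  0.0588] -0.067 0.077
0.18 165 [0.0447 0.0492 0.0518] -0.066 0.079
0.2 176 [0.0264 0.0406 0.045 ] -0.068 0.078
0.22 204 [0.0287 0.0335 0.0383] -0.067 0.077
0.24 36 [0.0247 0.0272 0.0297] -0.019 0.027
max z 0.23913889700392188
```

```bash
cat >> h.py <<'E'
try:
    _p=np.load('pose.npz');R,t=_p['R'],_p['t']
    ex,ey=R[:,0],R[:,1]
except Exception: pass
def W(x,y,z): return np.r_[R@np.array([x,y])+t,z]
def loc(w): return np.r_[R.T@(np.array(w)[:2]-t),w[2]]
def step(P,yaw=True):
    s=status.observe();T=np.array(s['tool_rot']).reshape(3,3)
    dx=T.T@(np.array(P)-s['position'])
    c=T.T@np.r_[ex,0]  # want tool y -> c
    print('shift',dx.round(4),'turn',np.arctan2(-c[0],c[1]).round(4),'loc',loc(s['position']).round(4),'F',s['ft_force'].round(1),'w',s['grip_width'],'t',s['time_s'])
E
python3 - <<'E'
from h import *
for tag in('top0','scene0'):
    d=load(tag)
    v,u=np.mgrid[0:480,0:640];r=d['range_z'];mm=d['mtx']
    c=np.stack([(u-mm[0,2])/mm[0,0]*r,-(v-mm[1,2])/mm[1,1]*r,-r],-1)
    w=c@d['cw'][:3,:3].T+d['cw'][:3,3]
    for lo,hi in((.25,.9),(.9,1.5)):
      for x0 in np.arange(.3,.95,.1):
        k=(r>0)&(w[...,2]>.12)&(w[...,0]>x0)&(w[...,0]<x0+.1)&(w[...,1]>.3)&(w[...,1]<.9)
        if lo<.5 and k.sum()>5:print(tag,x0.round(2),np.percentile(w[...,1][k],2).round(3),w[...,2][k].max().round(2))
step([.36,.25,.36])
step(W(.1,0,.36))
E
```

```text
top0 0.3 0.539 0.31
top0 0.4 0.459 0.35
top0 0.5 0.455 0.43
top0 0.6 0.457 0.51
top0 0.7 0.422 0.52
top0 0.8 0.421 0.51
top0 0.9 0.428 0.42
scene0 0.4 0.47 0.35
scene0 0.5 0.479 0.43
scene0 0.6 0.485 0.52
scene0 0.7 0.487 0.52
scene0 0.8 0.484 0.52
scene0 0.9 0.444 0.42
shift [-0.255  -0.1935 -0.129 ] turn 1.4514 loc [-0.4003  0.2267  0.2309] F [0.1 1.1 0.2] w 0.08533177523092395 t 0.15
shift [-0.5237 -0.1656 -0.1291] turn 1.4514 loc [-0.4003  0.2267  0.2309] F [0.1 1.1 0.2] w 0.08533177523092395 t 0.15
```

play_rows:
  targets: "0 -0.05 -0.02 0.15 1; -0.03 -0.09 -0.05 0.3 1; -0.07 -0.13 -0.08 0.45 1; -0.12 -0.16 -0.1 0.6 1; -0.16 -0.19 -0.13 0.75 1"
  force: 40

```text
time_s: 0.65
position: [0.2497, 0.3161, 0.3414]
tool_rot: [[-0.455, 0.89, -0.0], [0.89, 0.455, -0.0], [-0.0, -0.0, -1.0]]
ft_force: [1.3, 0.3, -0.7]
grip_width: 0.0122
```

```bash
python3 -c "
from h import *
step([.36,.25,.36]);step(W(.1,0,.36))"
```

```text
shift [-0.1091  0.0681 -0.0186] turn 0.6961 loc [-0.2923  0.0443  0.3414] F [ 1.3  0.3 -0.7] w 0.012237388584952992 t 0.65
shift [-0.2856  0.2726 -0.0186] turn 0.6961 loc [-0.2923  0.0443  0.3414] F [ 1.3  0.3 -0.7] w 0.012237388584952992 t 0.65
```

play_rows:
  targets: "-0.28 0.27 -0.02 0.7 1; -0.28 0.27 -0.02 0.7 1; -0.28 0.27 -0.02 0.7 1; -0.28 0.27 -0.02 0.7 1; -0.28 0.27 -0.02 0.7 1"

```text
time_s: 1.15
position: [0.4879, 0.2368, 0.3536]
tool_rot: [[0.226, 0.974, -0.0], [0.974, -0.226, 0.0], [-0.0, -0.0, -1.0]]
ft_force: [0.4, 1.4, 0.7]
grip_width: 0.0
```

```bash
python3 -c "
from h import *
step(W(.1,0,.36))"
```

```text
shift [-0.0192  0.1425 -0.0064] turn -0.0045 loc [-0.0424  0.0198  0.3536] F [0.4 1.4 0.7] w 3.3470108297290396e-05 t 1.15
```

play_rows:
  targets: "-0.01 0.05 0 0 1; -0.015 0.1 0 0 1; -0.015 0.13 0 0 1; -0.015 0.13 0 0 1; -0.015 0.13 0 0 1"

```text
time_s: 1.65
position: [0.61, 0.1945, 0.3527]
tool_rot: [[0.221, 0.975, -0.002], [0.975, -0.221, -0.0], [-0.0, -0.002, -1.0]]
ft_force: [0.1, 0.4, 0.8]
grip_width: 0.0003
```

Run:
```python
from h import *
step(W(.1,0,.195))
d=grab('wrist','wrist1');s=status.observe()
```

```text
shift [-0.0056  0.0143  0.1577] turn 0.0009 loc [0.086  0.0056 0.3527] F [0.1 0.4 0.8] w 0.000338754386061505 t 1.65
```

View pics/wrist1.png

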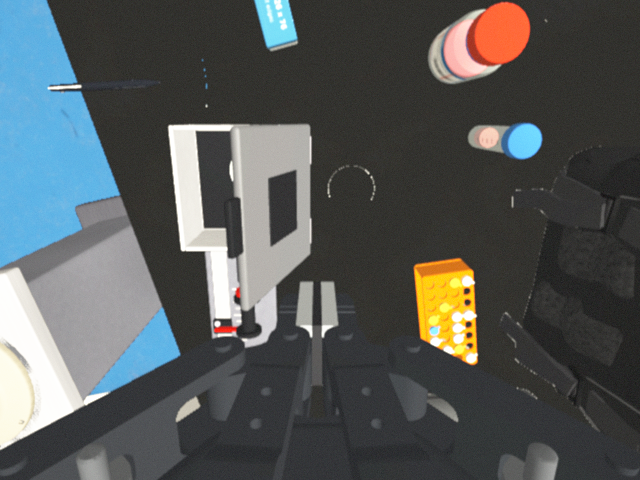

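Run:
```python
from h import *
d=load('wrist1')
for p in((352,167),(352,185),(376,185),(329,195),(375,200),(206,70),(206,100)):
    r=d['range_z'][p[1]-3:p[1]+4,p[0]-3:p[0]+4]
    print(p,r.min(),r.max(),'z0',loc(onz(d,*p,0)).round(3),'z.1',loc(onz(d,*p,.1)).round(3))
a=cv2.resize(d['pixels'][110:250,150:420,::-1],None,fx=2.9,fy=2.9,interpolation=cv2.INTER_CUBIC)
a=cv2.convertScaleAbs(a,alpha=2,beta=10)
cv2.imwrite('pics/w1z.png',a)
d=load('top0')
a=cv2.resize(d['pixels'][180:300,170:350,::-1],None,fx=4.4,fy=4.4,interpolation=cv2.INTER_CUBIC)
cv2.imwrite('pics/t0z.png',cv2.convertScaleAbs(a,alpha=2.5,beta=10))
```

```text
(352, 167) 0.4890017 0.49463555 z0 [0.132 0.018 0.   ] z.1 [0.123 0.03  0.1  ]
(352, 185) 0.49582773 0.5013329 z0 [ 0.133 -0.005  0.   ] z.1 [0.124 0.012 0.1  ]
(376, 185) 0.0 0.50095934 z0 [ 0.164 -0.005  0.   ] z.1 [0.149 0.012 0.1  ]
(329, 195) 0.49915695 0.5044498 z0 [ 0.103 -0.018  0.   ] z.1 [0.1   0.001 0.1  ]
(375, 200) 0.50041336 0.50568324 z0 [ 0.164 -0.025  0.   ] z.1 [ 0.148 -0.004  0.1  ]
(206, 70) 0.4563945 0.46021563 z0 [-0.047  0.134  0.   ] z.1 [-0.02   0.122  0.1  ]
(206, 100) 0.46630055 0.47084936 z0 [-0.05  0.1   0.  ] z.1 [-0.022  0.095  0.1  ]
```

View pics/w1z.png

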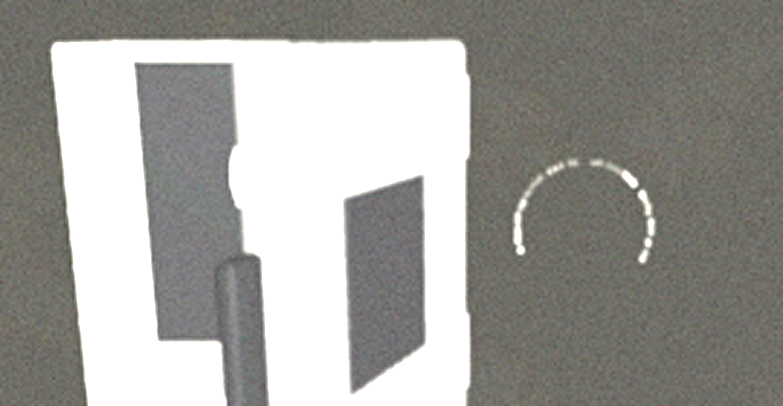

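View pics/t0z.png

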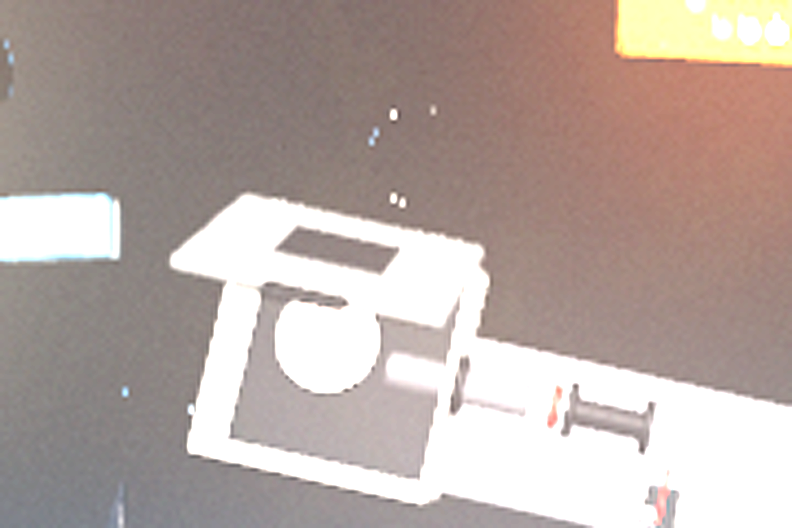

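Run:
```python
from h import *
w=load('wrist1');tp=load('top0');sc=load('scene0')
hs=[(259,206),(268.4,205),(254.8,210.7),(260.5,225.5),(238,284)]
for z in(0,.05,.1,.15,.2):
    print(z,'top',[loc(onz(tp,*p,z))[:2].round(3).tolist() for p in hs],'wrist L,R,T',[loc(onz(w,*p,z))[:2].round(3).tolist() for p in((328,196),(375,196),(352,166))])
# specks in scene near
P=[W(.13,0,z) for z in(0,.05,.1,.15,.2)];print(proj(sc,P).round(0).tolist())
a=sc['pixels'][180:330,220:370,::-1]
cv2.imwrite('pics/s0z.png',cv2.convertScaleAbs(cv2.resize(a,None,fx=4,fy=4,interpolation=cv2.INTER_CUBIC),alpha=2.2,beta=10))
```

```text
0 top [[0.153, 0.01], [0.161, -0.014], [0.138, 0.018], [0.101, -0.006], [-0.066, 0.018]] wrist L,R,T [[0.102, -0.02], [0.164, -0.02], [0.132, 0.02]]
0.05 top [[0.146, 0.003], [0.154, -0.021], [0.132, 0.011], [0.097, -0.013], [-0.064, 0.01]] wrist L,R,T [[0.1, -0.01], [0.156, -0.01], [0.128, 0.025]]
0.1 top [[0.14, -0.004], [0.148, -0.027], [0.126, 0.003], [0.093, -0.019], [-0.061, 0.002]] wrist L,R,T [[0.099, -0.0], [0.148, 0.0], [0.123, 0.031]]
0.15 top [[0.134, -0.012], [0.141, -0.033], [0.121, -0.004], [0.089, -0.026], [-0.059, -0.005]] wrist L,R,T [[0.097, 0.01], [0.14, 0.01], [0.118, 0.037]]
0.2 top [[0.128, -0.019], [0.135, -0.039], [0.115, -0.012], [0.085, -0.032], [-0.056, -0.013]] wrist L,R,T [[0.096, 0.02], [0.133, 0.02], [0.114, 0.043]]
[[306.0, 297.0], [306.0, 287.0], [306.0, 276.0], [306.0, 265.0], [306.0, 253.0]]
```

View pics/s0z.png

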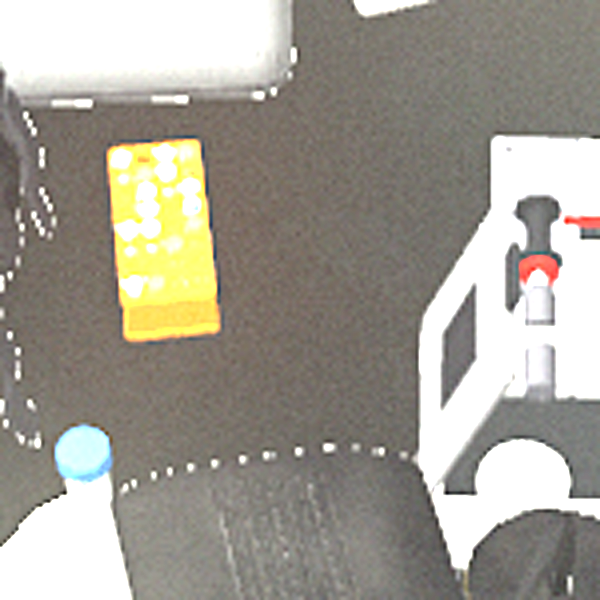

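play_rows:
  targets: "0 -0.01 0.04 0 1; 0 -0.015 0.08 0 1; 0 -0.015 0.11 0 1; 0 -0.015 0.14 0 1; 0 -0.015 0.15 0 1"

```text
time_s: 2.2
position: [0.593, 0.1985, 0.2017]
tool_rot: [[0.219, 0.976, -0.004], [0.976, -0.219, -0.0], [-0.001, -0.004, -1.0]]
ft_force: [-0.3, -0.3, 0.1]
grip_width: -0.0
```

Run:
```python
from h import *
step(W(.08,0,.20))
for i in range(3): pass
a0=1.25
for r in(.125,):
  for a in np.linspace(1.25,0,11):
    print(round(a,3),(.0735-r*np.cos(a)+.0085*np.sin(a)+.013).round(4),(.08+r*np.sin(a)+.0085*np.cos(a)).round(4))
```

```text
shift [-0.0058  0.0115  0.0017] turn 0.0027 loc [0.0685 0.0058 0.2017] F [-0.3 -0.3  0.1] w -1.3664934211068859e-05 t 2.2
1.25 0.0552 0.2013
1.125 0.0403 0.1964
1.0 0.0261 0.1898
0.875 0.0129 0.1814
0.75 0.0008 0.1714
0.625 -0.0099 0.16
0.5 -0.0191 0.1474
0.375 -0.0267 0.1337
0.25 -0.0325 0.1192
0.125 -0.0365 0.104
0.0 -0.0385 0.0885
```

play_rows:
  targets: "-0.005 -0.013 0 0 1; -0.005 -0.028 0.005 0 1; -0.005 -0.042 0.012 0 1; -0.005 -0.056 0.020 0 1; -0.005 -0.068 0.030 0 1"

```text
time_s: 2.7
position: [0.5273, 0.2088, 0.1758]
tool_rot: [[0.219, 0.976, 0.004], [0.976, -0.219, 0.001], [0.002, 0.004, -1.0]]
ft_force: [0.1, 0.2, 0.7]
grip_width: 0.0001
```

Run:
```python
from h import *
step(W(-.02,0,.1474))
grab('top','top2')
d=load('top2');c=d['pixels'][185:315,180:370,::-1]
cv2.imwrite('pics/topz2.png',cv2.resize(c,None,fx=4,fy=4,interpolation=cv2.INTER_CUBIC))
```

```text
shift [-0.0012 -0.0223  0.0283] turn 0.0023 loc [0.0022 0.0012 0.1758] F [0.1 0.2 0.7] w 6.572183303009314e-05 t 2.7
```

View pics/topz2.png

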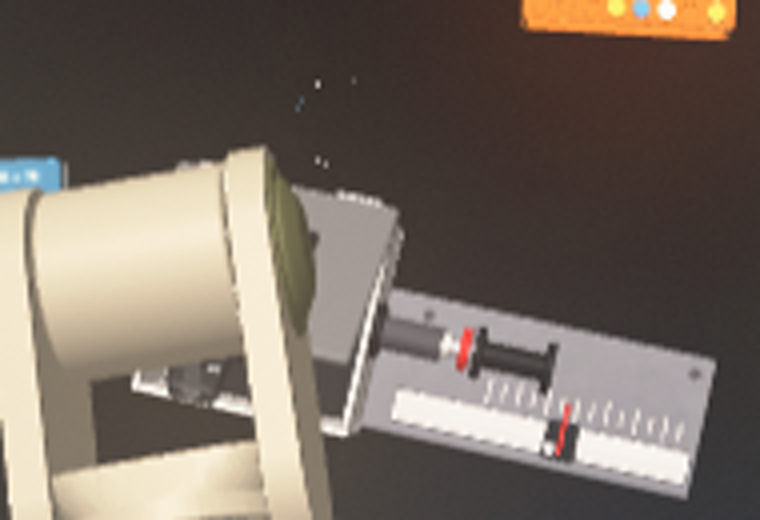

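play_rows:
  targets: "0 -0.012 0.016 0 1; 0 -0.021 0.028 0 1; 0 -0.029 0.042 0 1; 0 -0.035 0.057 0 1; 0 -0.039 0.070 0 1"

```text
time_s: 3.25
position: [0.4898, 0.2171, 0.1048]
tool_rot: [[0.219, 0.976, 0.003], [0.976, -0.219, 0.001], [0.001, 0.002, -1.0]]
ft_force: [0.1, -0.2, 0.3]
grip_width: 0.0
```

Run:
```python
from h import *
step(W(-.045,0,.0865))
```

```text
shift [-0.0011 -0.0088  0.0182] turn 0.0022 loc [-0.0362  0.0011  0.1048] F [ 0.1 -0.2  0.3] w 3.2228200617391735e-05 t 3.25
```

play_rows:
  targets: "0 -0.004 0.008 0 1; 0 -0.008 0.015 0 1; 0 -0.009 0.017 0 1; 0 -0.009 0.018 0 1; 0 -0.009 0.018 0 1"

```text
time_s: 3.75
position: [0.4817, 0.2188, 0.0883]
tool_rot: [[0.22, 0.976, 0.004], [0.976, -0.22, 0.0], [0.001, 0.004, -1.0]]
ft_force: [-4.6, -1.8, 17.6]
grip_width: 0.0002
```

Run:
```python
from h import *
step(W(-.045,0,.0865))
grab('wrist','wrist3')
```

```text
shift [-0.0009 -0.0005  0.0018] turn 0.0018 loc [-0.0445  0.0009  0.0883] F [-4.6 -1.8 17.6] w 0.00024254126341201985 t 3.75
```

View pics/wrist3.png

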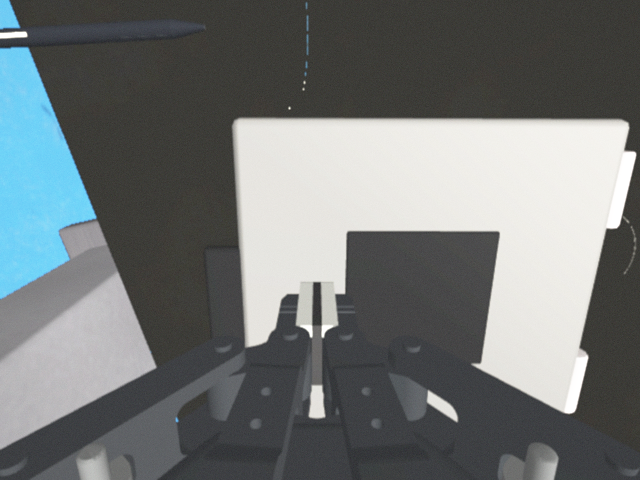

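play_rows:
  targets: "0 0 -0.05 0 1; 0 0 -0.1 0 1; -0.05 0.015 -0.12 0 0.6; -0.1 0.03 -0.12 0 0; -0.15 0.044 -0.12 0 0"

```text
time_s: 4.3
position: [0.4903, 0.071, 0.2072]
tool_rot: [[0.219, 0.976, 0.003], [0.976, -0.219, -0.0], [0.0, 0.003, -1.0]]
ft_force: [0.7, 0.2, -0.6]
grip_width: 0.0435
```

play_rows:
  targets: "-0.013 0 0 0 0; -0.013 0 0 0 0; -0.013 0 0 0 0"

```text
time_s: 4.6
position: [0.4873, 0.0603, 0.2059]
tool_rot: [[0.22, 0.975, 0.0], [0.975, -0.22, 0.0], [0.0, 0.0, -1.0]]
ft_force: [-0.4, 0.3, 0.0]
grip_width: 0.0847
```

Run:
```python
from h import *
step(W(0,-.162,.041))
d=grab('wrist','wrist4');grab('scene','scene4')
hsv=cv2.cvtColor(d['pixels'],cv2.COLOR_RGB2HSV)
m=((hsv[...,0]<8)|(hsv[...,0]>172))&(hsv[...,1]>130)&(hsv[...,2]>90)
n,lab,st,ce=cv2.connectedComponentsWithStats(m.astype(np.uint8))
for i in range(1,n):
    if st[i][4]>20: print(st[i],ce[i],'z.06',loc(onz(d,*ce[i],.065)).round(4),'z.028',loc(onz(d,*ce[i],.029)).round(4))
for y in (-.06,0,.06):
  for x in (-.06,0,.05):
    p=proj(d,W(x,y,.0885))[0]
    if 0<p[0]<639 and 0<p[1]<479: print((x,y),loc(depth(d,*p.round())).round(4))
s=load('scene4')
for y in (-.06,0,.06):
  for x in (-.06,0.05):
    p=proj(s,W(x,y,.0885))[0]; print('sc',(x,y),loc(depth(s,*p.round())).round(4))
```

```text
shift [-0.0097  0.0039  0.1649] turn 0.0015 loc [-0.004  -0.1524  0.2059] F [-0.4  0.3  0. ] w 0.08471725610629907 t 4.6
[302 180  35  14 368] [318.91032609 186.5326087 ] z.06 [-0.0012 -0.1288  0.065 ] z.028 [-0.0009 -0.1349  0.029 ]
[257 256  39   9 286] [275.46853147 260.15734266] z.06 [-0.0353 -0.1877  0.065 ] z.028 [-0.0394 -0.2013  0.029 ]
(-0.06, -0.06) [-0.0604 -0.0597  0.0879]
(0, -0.06) [ 0.0003 -0.0601  0.0882]
(0.05, -0.06) [ 0.0503 -0.0598  0.0871]
sc (-0.06, -0.06) [-0.06   -0.0609  0.0888]
sc (0.05, -0.06) [ 0.049  -0.0616  0.0883]
sc (-0.06, 0) [-0.0599  0.002   0.0919]
sc (0.05, 0) [ 0.0489 -0.0006  0.0884]
sc (-0.06, 0.06) [-0.0607  0.0596  0.0864]
sc (0.05, 0.06) [0.0488 0.0602 0.0878]
```

View pics/wrist4.png

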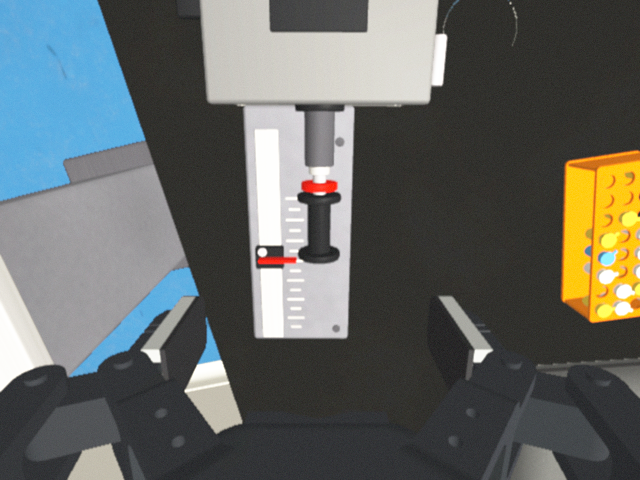

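View pics/scene4.png

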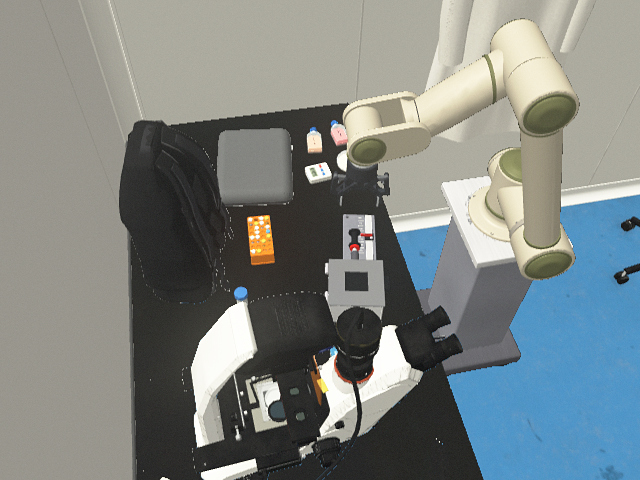

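play_rows:
  targets: "-0.005 0.002 0.05 0 0; -0.01 0.004 0.09 0 0; -0.01 0.004 0.12 0 0; -0.01 0.004 0.12 0 0"

```text
time_s: 5.1
position: [0.4871, 0.0503, 0.0827]
tool_rot: [[0.219, 0.976, -0.007], [0.976, -0.219, 0.001], [-0.0, -0.007, -1.0]]
ft_force: [-0.4, -0.1, 0.5]
grip_width: 0.0857
```

Run:
```python
from h import *
step(W(0,-.162,.041))
grab('wrist','wrist5')
```

```text
shift [0.0002 0.0022 0.0417] turn 0.003 loc [-0.0019 -0.1622  0.0827] F [-0.4 -0.1  0.5] w 0.0857351348584196 t 5.1
```

View pics/wrist5.png

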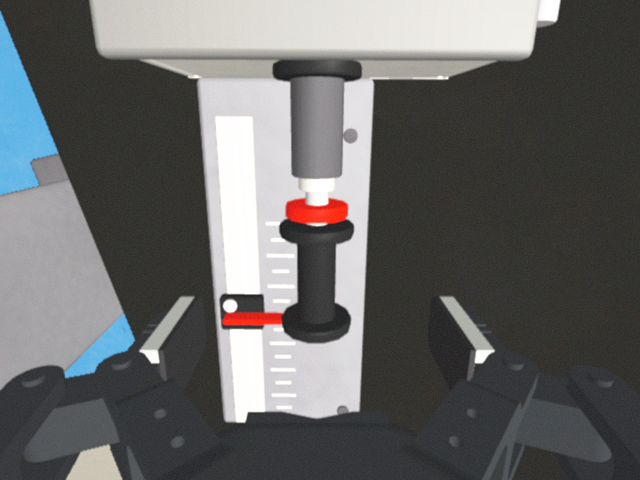

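play_rows:
  targets: "0 0.001 0.02 0 0; 0 0.001 0.04 0 0; 0 0.001 0.042 0 0; 0 0.001 0.042 0 0.5; 0 0.001 0.042 0 1"
  force: 60

```text
time_s: 5.65
position: [0.4909, 0.0489, 0.0452]
tool_rot: [[0.22, 0.976, 0.003], [0.976, -0.22, -0.0], [0.0, 0.003, -1.0]]
ft_force: [-0.0, -0.1, 0.4]
grip_width: 0.0588
```

play_rows:
  targets: "0 0 0 0 1; 0 0 0 0 1; 0 0 0 0 1; 0 0 0 0 1"

```text
time_s: 6.05
position: [0.4868, 0.0495, 0.0441]
tool_rot: [[0.22, 0.976, -0.007], [0.976, -0.22, 0.001], [-0.001, -0.007, -1.0]]
ft_force: [-14.6, 2.2, 15.3]
grip_width: 0.0161
```

Run:
```python
from h import *
step(W(0,-.162,.041))
grab('wrist','wrist6')
```

```text
shift [0.0011 0.002  0.0031] turn 0.0019 loc [-0.002  -0.1631  0.0441] F [-14.6   2.2  15.3] w 0.01609697754836017 t 6.05
```

View pics/wrist6.png

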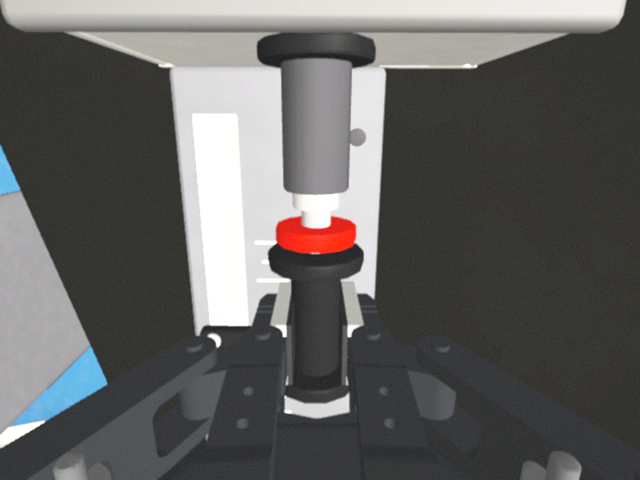

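play_rows:
  targets: "0 -0.001 -0.0015 0 1; 0 -0.002 -0.003 0 1; 0 -0.002 -0.003 0 1"

```text
time_s: 6.4
position: [0.4865, 0.0495, 0.0451]
tool_rot: [[0.22, 0.975, -0.005], [0.975, -0.22, 0.001], [-0.0, -0.005, -1.0]]
ft_force: [-0.7, 1.1, -21.0]
grip_width: 0.0162
```

Run:
```python
from h import *
step(W(0,-.162,.041))
```

```text
shift [0.0011 0.0023 0.0041] turn 0.0013 loc [-0.0023 -0.1631  0.0451] F [ -0.7   1.1 -21. ] w 0.01621251332359132 t 6.4
```

play_rows:
  targets: "0 0 0.0017 0 1; -0.01 0 0.0017 0 1; -0.02 0 0.0017 0 1; -0.03 0 0.0017 0 1; -0.04 0 0.0017 0 1"

```text
time_s: 6.9
position: [0.4779, 0.0107, 0.0448]
tool_rot: [[0.22, 0.975, -0.003], [0.975, -0.22, 0.002], [0.001, -0.003, -1.0]]
ft_force: [-5.6, 5.8, -5.8]
grip_width: 0.0161
```

```bash
cat >> h.py <<'E'
def reds(d):
    hsv=cv2.cvtColor(d['pixels'],cv2.COLOR_RGB2HSV)
    m=((hsv[...,0]<8)|(hsv[...,0]>172))&(hsv[...,1]>130)&(hsv[...,2]>90)
    n,lab,st,ce=cv2.connectedComponentsWithStats(m.astype(np.uint8))
    return [(st[i],ce[i],loc(onz(d,*ce[i],.07)).round(4),loc(onz(d,*ce[i],.029)).round(4)) for i in range(1,n) if st[i][4]>20]
E
python3 - <<'E'
from h import *
step(W(0,-.162,.041))
d=grab('wrist','wrist7')
for r in reds(d):print(*r)
E
```

```text
shift [0.0409 0.0022 0.0038] turn 0.0016 loc [-0.0021 -0.2029  0.0448] F [-5.6  5.8 -5.8] w 0.016113803499801616 t 6.9
[ 277  216   80   37 2236] [316.0921288  235.31395349] [-0.0013 -0.1666  0.07  ] [-0.0014 -0.1791  0.029 ]
[ 196  274   78   15 1078] [233.8961039  281.08998145] [-0.0286 -0.1826  0.07  ] [-0.0383 -0.2008  0.029 ]
```

View pics/wrist7.png

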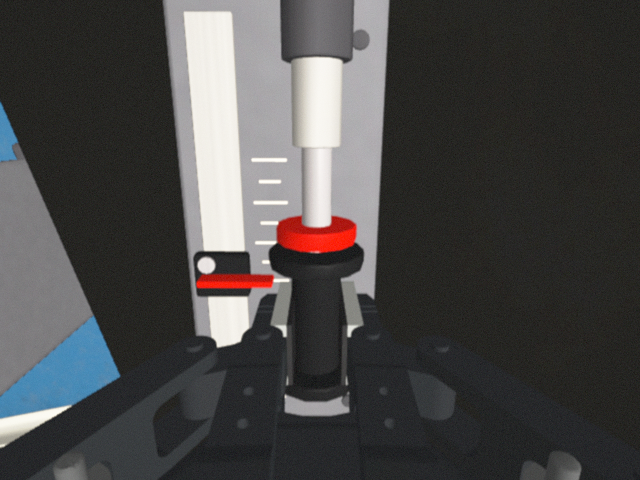

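play_rows:
  targets: "-0.01 0 0 0 1; -0.02 0 0 0 1; -0.03 0 0 0 1; -0.03 0 0 0 1; -0.03 0 0 0 1"

```text
time_s: 7.45
position: [0.4713, -0.0183, 0.0449]
tool_rot: [[0.221, 0.975, -0.003], [0.975, -0.221, 0.002], [0.001, -0.003, -1.0]]
ft_force: [-4.9, 7.2, -6.5]
grip_width: 0.0157
```

```bash
cat >> h.py <<'E'
def meas(d):
    hsv=cv2.cvtColor(d['pixels'],cv2.COLOR_RGB2HSV)
    m=((hsv[...,0]<8)|(hsv[...,0]>172))&(hsv[...,1]>130)&(hsv[...,2]>90)
    n,lab,st,ce=cv2.connectedComponentsWithStats(m.astype(np.uint8))
    for i in range(1,n):
        if st[i][4]<150: continue
        x,y,w,h,_=st[i];print(st[i],ce[i])
        for c in (x+1,x+3,x+w//4,x+w//2,x+3*w//4,x+w-4,x+w-2):
            r=np.where(lab[:,c]==i)[0]
            print('  col',c,r[0],r[-1],'z.06 mid',loc(onz(d,c,r.mean(),.06)).round(4)[:2],'z.031 low',loc(onz(d,c,r[-1]+.5,.031)).round(4)[:2],'z.031 top',loc(onz(d,c,r[0]-.5,.031)).round(4)[:2])
E
python3 - <<'E'
from h import *
step(W(0,-.162,.041))
d=grab('wrist','wrist8');meas(d)
print('7');meas(load('wrist7'))
print('5');meas(load('wrist5'))
d=grab('top','top8');meas(d)
c=d['pixels'][215:320,195:370,::-1]
cv2.imwrite('pics/topz8.png',cv2.resize(c,None,fx=4.5,fy=4.5,interpolation=cv2.INTER_CUBIC))
E
```

```text
shift [0.0706 0.0022 0.0039] turn 0.001 loc [-0.0021 -0.2326  0.0449] F [-4.9  7.2 -6.5] w 0.01573284189629783 t 7.45
[190 212  82  13 984] [229.32825203 218.05589431]
  col 191 216 224 z.06 mid [-0.0444 -0.1941] z.031 low [-0.0546 -0.2037] z.031 top [-0.0542 -0.1997]
  col 193 215 224 z.06 mid [-0.0437 -0.1939] z.031 low [-0.0537 -0.2037] z.031 top [-0.0533 -0.1993]
  col 210 212 224 z.06 mid [-0.0378 -0.1933] z.031 low [-0.0465 -0.2036] z.031 top [-0.046 -0.198]
  col 231 212 224 z.06 mid [-0.0306 -0.1933] z.031 low [-0.0376 -0.2036] z.031 top [-0.0372 -0.1979]
  col 251 213 223 z.06 mid [-0.0237 -0.1933] z.031 low [-0.029  -0.2031] z.031 top [-0.0288 -0.1983]
  col 268 213 222 z.06 mid [-0.0178 -0.1931] z.031 low [-0.0218 -0.2027] z.031 top [-0.0217 -0.1983]
  col 270 213 220 z.06 mid [-0.0171 -0.1927] z.031 low [-0.0209 -0.2018] z.031 top [-0.0208 -0.1983]
[ 277  216   79   37 2232] [315.92921147 235.1702509 ]
  col 278 224 242 z.06 mid [-0.0145 -0.1986] z.031 low [-0.0178 -0.2116] z.031 top [-0.0176 -0.2031]
  col 280 221 244 z.06 mid [-0.0138 -0.1985] z.031 low [-0.017  -0.2125
[... 3596 characters left out ...]
21 340] [207.53235294 149.00588235]
  col 199 143 154 z.06 mid [0.2593 0.1892] z.031 low [0.2498 0.1942] z.031 top [0.2817 0.2019]
  col 201 141 156 z.06 mid [0.2605 0.1841] z.031 low [0.2457 0.1876] z.031 top [0.2883 0.1979]
  col 203 140 157 z.06 mid [0.2616 0.179 ] z.031 low [0.2442 0.1818] z.031 top [0.2921 0.1933]
  col 208 139 159 z.06 mid [0.2632 0.1659] z.031 low [0.2418 0.1674] z.031 top [0.2977 0.1808]
  col 213 141 158 z.06 mid [0.2658 0.153 ] z.031 low [0.2473 0.155 ] z.031 top [0.2953 0.1664]
  col 215 143 156 z.06 mid [0.2658 0.1477] z.031 low [0.2538 0.151 ] z.031 top [0.2911 0.1599]
  col 217 147 154 z.06 mid [0.2644 0.1419] z.031 low [0.2603 0.147 ] z.031 top [0.2816 0.1521]
```

View pics/wrist8.png

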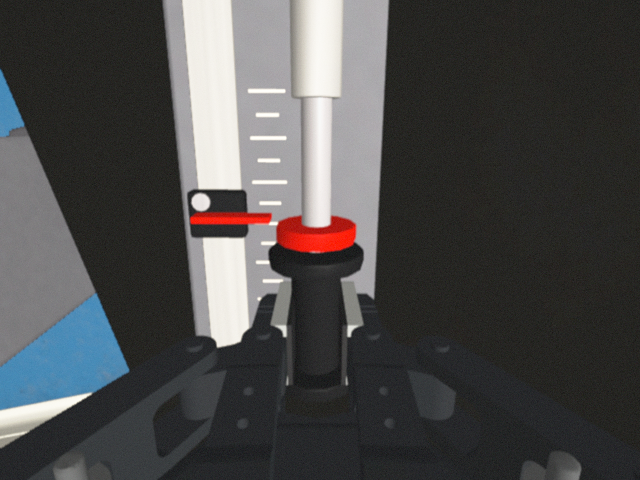

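View pics/topz8.png

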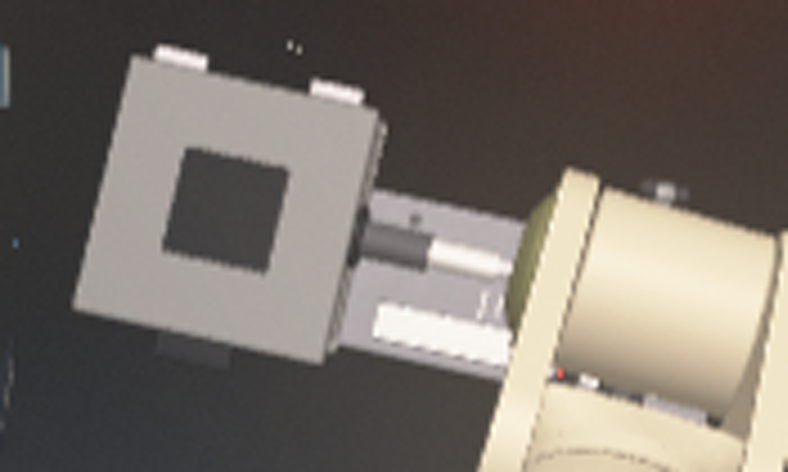

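Run:
```python
from h import *
d=load('wrist8');c=d['pixels'][180:262,180:370,::-1]
cv2.imwrite('pics/w8z.png',cv2.resize(c,None,fx=4.2,fy=4.2,interpolation=cv2.INTER_NEAREST))
for c in(225,240,255,265):
    print(c,[tuple(d['pixels'][r,c]) for r in range(208,229)])
    print([loc(depth(d,c,r)).round(4)[1:].tolist() for r in range(209,227,2)])
```

```text
225 [(np.uint8(48), np.uint8(47), np.uint8(49)), (np.uint8(45), np.uint8(47), np.uint8(43)), (np.uint8(40), np.uint8(44), np.uint8(42)), (np.uint8(63), np.uint8(44), np.uint8(45)), (np.uint8(114), np.uint8(34), np.uint8(34)), (np.uint8(159), np.uint8(22), np.uint8(16)), (np.uint8(168), np.uint8(11), np.uint8(0)), (np.uint8(173), np.uint8(29), np.uint8(18)), (np.uint8(181), np.uint8(22), np.uint8(19)), (np.uint8(223), np.uint8(21), np.uint8(13)), (np.uint8(251), np.uint8(37), np.uint8(28)), (np.uint8(252), np.uint8(30), np.uint8(18)), (np.uint8(252), np.uint8(35), np.uint8(14)), (np.uint8(252), np.uint8(43), np.uint8(20)), (np.uint8(251), np.uint8(25), np.uint8(1)), (np.uint8(228), np.uint8(32), np.uint8(20)), (np.uint8(125), np.uint8(35), np.uint8(36)), (np.uint8(49), np.uint8(42), np.uint8(45)), (np.uint8(45), np.uint8(44), np.uint8(45)), (np.uint8(48), np.uint8(46), np.uint8(46)), (np.uint8(41), np.uint8(45), np.uint8(44))]
[[-0.199, 0.0219], [-0.2003, 0.0203], [-0.2007, 0.0223], [-0.2007, 0.0262], [-0.2007, 0.0296], [-0.2016, 0.0296], [-0.2025, 0.0293], [-0.2032, 0.03], [-0.2066, 
[... 2702 characters left out ...]
t8(29), np.uint8(25)), (np.uint8(246), np.uint8(34), np.uint8(15)), (np.uint8(252), np.uint8(32), np.uint8(8)), (np.uint8(252), np.uint8(38), np.uint8(26)), (np.uint8(252), np.uint8(33), np.uint8(12)), (np.uint8(250), np.uint8(58), np.uint8(48)), (np.uint8(242), np.uint8(112), np.uint8(101)), (np.uint8(217), np.uint8(153), np.uint8(150)), (np.uint8(172), np.uint8(162), np.uint8(166)), (np.uint8(165), np.uint8(165), np.uint8(167)), (np.uint8(162), np.uint8(161), np.uint8(166)), (np.uint8(164), np.uint8(160), np.uint8(165))]
[[-0.2014, 0.0111], [-0.2031, 0.0083], [-0.2008, 0.0218], [-0.2005, 0.0266], [-0.2008, 0.0288], [-0.2014, 0.0302], [-0.2021, 0.0307], [-0.2031, 0.0302], [-0.2101, 0.0081]]
```

View pics/w8z.png

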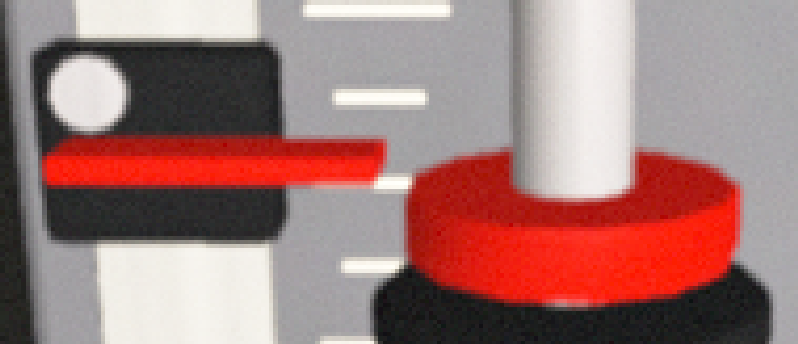

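Run:
```python
from h import *
d=load('wrist8')
for c in(290,296,338,345):
    print([(r,)+tuple(loc(depth(d,c,r)).round(4)[1:].tolist()) for r in range(214,254,2)])
```

```text
[(214, -0.2044, 0.0088), (216, -0.2054, 0.0089), (218, -0.1953, 0.052), (220, -0.1952, 0.0554), (222, -0.1951, 0.0584), (224, -0.1952, 0.0607), (226, -0.1952, 0.0632), (228, -0.1951, 0.066), (230, -0.1952, 0.0679), (232, -0.1953, 0.07), (234, -0.1961, 0.0695), (236, -0.1966, 0.0702), (238, -0.1974, 0.0697), (240, -0.1607, 0.1867), (242, -0.1986, 0.0702), (244, -0.1991, 0.0707), (246, -0.2002, 0.0693), (248, -0.2008, 0.0696), (250, -0.2041, 0.0621), (252, -0.2044, 0.0636)]
[(214, -0.2043, 0.0091), (216, -0.1953, 0.049), (218, -0.1952, 0.0524), (220, -0.1953, 0.0546), (222, -0.1953, 0.0577), (224, -0.1954, 0.06), (226, -0.1954, 0.0625), (228, -0.1952, 0.0658), (230, -0.1956, 0.0667), (232, -0.1952, 0.0703), (234, -0.1958, 0.0706), (236, -0.1964, 0.0707), (238, -0.1971, 0.0707), (240, -0.1976, 0.0711), (242, -0.1982, 0.0713), (244, -0.1987, 0.0719), (246, -0.1994, 0.0719), (248, -0.2, 0.0721), (250, -0.201, 0.071), (252, -0.2042, 0.064)]
[(214, -0.204, 0.0099), (216, -0.2051, 0.0096), (218, -0.1954, 0.0514), (220, -0.1953, 0.0548), (222, -0.1953, 0.0573), (224, -0.1952, 0.0605), (226, -0.1949, 0.064), (228, -0.195, 0.0662), (230, -0.1953, 0.0674), (232, -0.1953, 0.0698), (234, -0.1958, 0.0705), (236, -0.1607, 0.1867), (238, -0.1967, 0.0717), (240, -0.1976, 0.0709), (242, -0.1982, 0.0711), (244, -0.1988, 0.0715), (246, -0.1995, 0.0712), (248, -0.1999, 0.0722), (250, -0.2045, 0.061), (252, -0.2044, 0.0633)]
[(214, -0.2043, 0.0089), (216, -0.2054, 0.0084), (218, -0.2059, 0.0101), (220, -0.1951, 0.0553), (222, -0.1954, 0.0571), (224, -0.195, 0.0611), (226, -0.1951, 0.0634), (228, -0.1952, 0.0653), (230, -0.1953, 0.0675), (232, -0.1955, 0.069), (234, -0.1961, 0.0694), (236, -0.197, 0.0687), (238, -0.1975, 0.0692), (240, -0.1981, 0.0695), (242, -0.1993, 0.0678), (244, -0.1998, 0.0685), (246, -0.2006, 0.0681), (248, -0.204, 0.06), (250, -0.2046, 0.0607), (252, -0.2044, 0.0632)]
```

play_rows:
  targets: "-0.0018 0 0 0 1; -0.0037 0 0 0 1; -0.0037 0 0 0 1; -0.0037 0 0 0 1; -0.0037 0 0 0 1"

```text
time_s: 8.05
position: [0.4706, -0.0217, 0.0449]
tool_rot: [[0.22, 0.975, -0.003], [0.975, -0.22, 0.002], [0.001, -0.003, -1.0]]
ft_force: [-5.6, 6.8, -5.4]
grip_width: 0.0158
```

Run:
```python
from h import *
step(W(0,-.162,.041))
d=grab('wrist','wrist9');meas(d)
v,u=np.mgrid[0:480,0:640];r=d['range_z'];mm=d['mtx']
c=np.stack([(u-mm[0,2])/mm[0,0]*r,-(v-mm[1,2])/mm[1,1]*r,-r],-1)
w=c@d['cw'][:3,:3].T+d['cw'][:3,3];l=np.concatenate([(w[...,:2]-t)@R,w[...,2:]],-1)
p=d['pixels'].astype(int);red=(p[...,0]>140)&(p[...,1]<60)&(p[...,2]<60)
k=red&(l[...,2]>.05)&(l[...,2]<.066)&(abs(l[...,0])<.015);print('collar face',np.median(l[k][:,1]),k.sum())
k=red&(l[...,2]>.0215)&(l[...,2]<.028)&(l[...,0]<-.02);print('fin face',np.median(l[k][:,1]),k.sum())
c=d['pixels'][150:270,170:370,::-1]
cv2.imwrite('pics/w9z.png',cv2.resize(c,None,fx=4,fy=4,interpolation=cv2.INTER_NEAREST))
```

```text
shift [0.0741 0.0022 0.0039] turn 0.0015 loc [-0.002  -0.2361  0.0449] F [-5.6  6.8 -5.4] w 0.015766916287520492 t 8.05
[189 205  83  12 917] [228.6346783  210.54198473]
  col 190 208 216 z.06 mid [-0.0445 -0.1947] z.031 low [-0.0546 -0.2036] z.031 top [-0.0543 -0.1997]
  col 192 207 216 z.06 mid [-0.0438 -0.1945] z.031 low [-0.0538 -0.2036] z.031 top [-0.0534 -0.1993]
  col 209 205 216 z.06 mid [-0.0379 -0.1941] z.031 low [-0.0466 -0.2036] z.031 top [-0.0462 -0.1984]
  col 230 205 216 z.06 mid [-0.0307 -0.1941] z.031 low [-0.0377 -0.2036] z.031 top [-0.0374 -0.1984]
  col 251 206 215 z.06 mid [-0.0235 -0.1941] z.031 low [-0.0288 -0.2031] z.031 top [-0.0286 -0.1988]
  col 268 206 214 z.06 mid [-0.0177 -0.1939] z.031 low [-0.0217 -0.2026] z.031 top [-0.0215 -0.1987]
  col 270 206 212 z.06 mid [-0.017  -0.1935] z.031 low [-0.0208 -0.2018] z.031 top [-0.0207 -0.1987]
[ 277  216   79   37 2235] [315.82997763 235.16465324]
  col 278 223 242 z.06 mid [-0.0145 -0.2019] z.031 low [-0.0178 -0.215 ] z.031 top [-0.0175 -0.2061]
  col 280 221 244 z.06 mid [-0.0138 -0.2019] z.031 low [-0.0169 -0.2159] z.031 top [-0.0167 -0.2052]
  col 296 216 250 z.06 mid [-0.0083 -0.202 ] z.031 low [-0.01   -0.2186] z.031 top [-0.0099 -0.203 ]
  col 316 228 251 z.06 mid [-0.0013 -0.2044] z.031 low [-0.0014 -0.219 ] z.031 top [-0.0014 -0.2082]
  col 336 216 250 z.06 mid [ 0.0056 -0.202 ] z.031 low [ 0.0073 -0.2186] z.031 top [ 0.007  -0.2029]
  col 352 222 245 z.06 mid [ 0.0112 -0.2021] z.031 low [ 0.0141 -0.2162] z.031 top [ 0.0138 -0.2055]
  col 354 224 240 z.06 mid [ 0.0119 -0.2016] z.031 low [ 0.0149 -0.214 ] z.031 top [ 0.0147 -0.2064]
collar face -0.19869557360576245 604
fin face -0.20077904801860022 232
```

View pics/w9z.png

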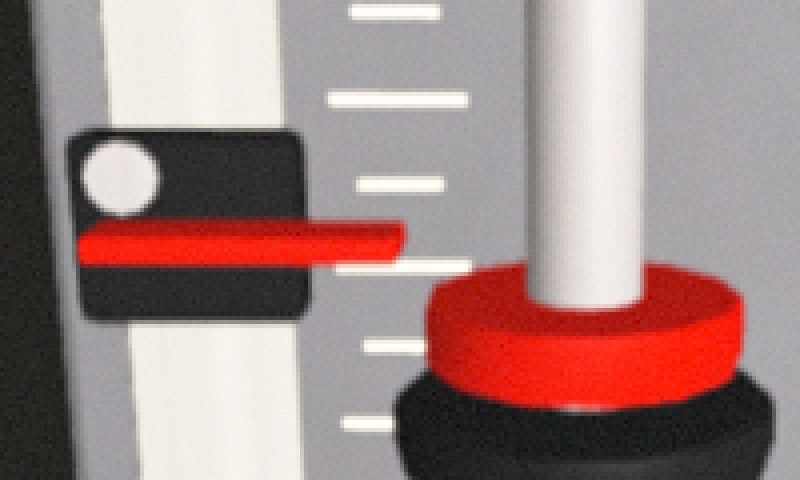

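play_rows:
  targets: "-0.0004 0 0 0 1; -0.0004 0 0 0 1; -0.0004 0 0 0 1; -0.0004 0 0 0 1; -0.0004 0 0 0 1"

```text
time_s: 8.6
position: [0.4705, -0.022, 0.0449]
tool_rot: [[0.22, 0.975, -0.003], [0.975, -0.22, 0.002], [0.001, -0.003, -1.0]]
ft_force: [-5.5, 6.6, -7.2]
grip_width: 0.0161
```

play_rows:
  targets: "0 0 0 0 1; 0 0 0 0 1; 0 0 0 0 1; 0 0 0 0 1; 0 0 0 0 1"

```text
time_s: 9.1
position: [0.4705, -0.022, 0.0449]
tool_rot: [[0.22, 0.975, -0.003], [0.975, -0.22, 0.002], [0.001, -0.003, -1.0]]
ft_force: [-5.5, 5.8, -6.6]
grip_width: 0.016
```

Run:
```python
from h import *
step(W(0,-.162,.041))
d=grab('wrist','wrist10');meas(d)
v,u=np.mgrid[0:480,0:640];r=d['range_z'];mm=d['mtx']
c=np.stack([(u-mm[0,2])/mm[0,0]*r,-(v-mm[1,2])/mm[1,1]*r,-r],-1)
w=c@d['cw'][:3,:3].T+d['cw'][:3,3];l=np.concatenate([(w[...,:2]-t)@R,w[...,2:]],-1)
p=d['pixels'].astype(int);red=(p[...,0]>140)&(p[...,1]<60)&(p[...,2]<60)
k=red&(l[...,2]>.05)&(l[...,2]<.066)&(abs(l[...,0])<.015);print('collar face',np.median(l[k][:,1]),k.sum())
k=red&(l[...,2]>.0215)&(l[...,2]<.028)&(l[...,0]<-.02);print('fin face',np.median(l[k][:,1]),k.sum())
s=grab('scene','scene10')
for x in reds(s):print(*x)
print([loc(depth(s,*proj(s,W(x,y,.0885))[0].round())).round(4) for x,y in((-.05,-.05),(.04,-.04),(-.05,.04),(-.065,-.03))])
c=s['pixels'][190:320,290:440,::-1]
cv2.imwrite('pics/s10z.png',cv2.resize(c,None,fx=4.5,fy=4.5,interpolation=cv2.INTER_CUBIC))
```

```text
shift [0.0744 0.0022 0.0039] turn 0.0015 loc [-0.0021 -0.2364  0.0449] F [-5.5  5.8 -6.6] w 0.01603662528013039 t 9.1
[189 204  83  13 924] [228.51406926 209.58658009]
  col 190 207 215 z.06 mid [-0.0445 -0.1947] z.031 low [-0.0546 -0.2035] z.031 top [-0.0543 -0.1996]
  col 192 206 215 z.06 mid [-0.0438 -0.1945] z.031 low [-0.0538 -0.2035] z.031 top [-0.0534 -0.1992]
  col 209 204 215 z.06 mid [-0.0379 -0.1941] z.031 low [-0.0466 -0.2035] z.031 top [-0.0462 -0.1983]
  col 230 204 215 z.06 mid [-0.0307 -0.1941] z.031 low [-0.0377 -0.2035] z.031 top [-0.0374 -0.1983]
  col 251 205 214 z.06 mid [-0.0236 -0.1941] z.031 low [-0.0289 -0.203 ] z.031 top [-0.0287 -0.1987]
  col 268 205 213 z.06 mid [-0.0178 -0.1939] z.031 low [-0.0217 -0.2025] z.031 top [-0.0216 -0.1987]
  col 270 205 211 z.06 mid [-0.0171 -0.1935] z.031 low [-0.0208 -0.2017] z.031 top [-0.0207 -0.1987]
[ 277  216   79   37 2237] [315.81582477 235.14662494]
  col 278 223 242 z.06 mid [-0.0146 -0.2022] z.031 low [-0.0178 -0.2154] z.031 top [-0.0176 -0.2064]
  col 280 221 244 z.06 mid [-0.0139 -0.2022] z.031 low [-0.017  -0.21
[... 441 characters left out ...]
 354 224 240 z.06 mid [ 0.0119 -0.2019] z.031 low [ 0.0149 -0.2143] z.031 top [ 0.0147 -0.2068]
collar face -0.19903568265136481 603
fin face -0.2007899108066879 240
[350 223   9   7  47] [353.78723404 225.91489362] [ 0.0014 -0.1946  0.07  ] [-0.0014 -0.2279  0.029 ]
[361 234  12   3  28] [366.39285714 234.78571429] [-0.0333 -0.1637  0.07  ] [-0.0371 -0.1961  0.029 ]
[334 356  18  28  75] [340.   372.24] [0.0407 0.2533 0.07  ] [0.0392 0.2337 0.029 ]
[356 369  18  15  49] [365.2244898  377.55102041] [-0.0188  0.2656  0.07  ] [-0.0222  0.2463  0.029 ]
[array([-0.0494, -0.053 ,  0.0857]), array([ 0.0412, -0.0377,  0.0903]), array([-0.0513,  0.0383,  0.0858]), array([-0.0644, -0.0308,  0.0858])]
```

View pics/s10z.png

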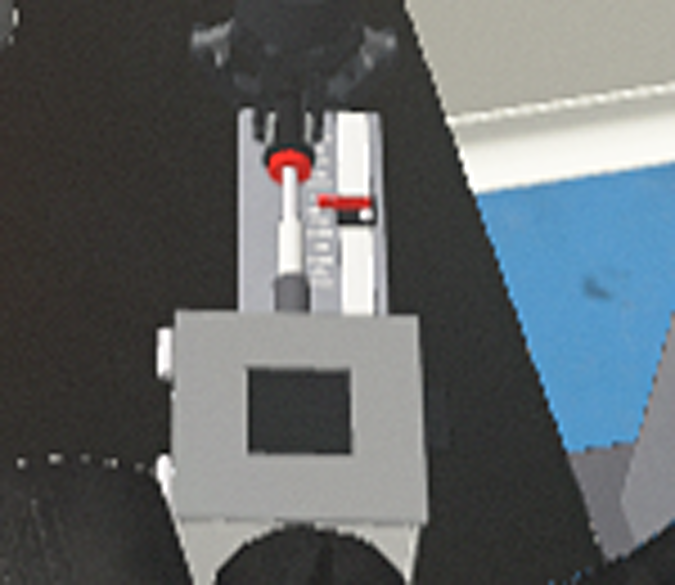

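```bash
python3 -c "
from h import *
print(env.close_job())"
```

```text
the job is handed in; nothing more can be done
None
```

The lid is shut and the rod is pulled out to the mark. The gripper still holds it there, and I handed the job in at about 9 s of the 48 s allowed.

**Lid:** I pushed it over from behind with the closed fingers. At the end I pressed it down with about 18 N, with the fingertips at 88.3 mm; a fully shut lid stands at 88.5 mm. Before I touched the rod, wrist-camera depth put the lid's upper face 87–88 mm above the bench. The scene camera gave 86–92 mm.

**Rod:** I gripped the handle's waist at 60 N and pulled about 73 mm.
- **Steadiness:** The arm held steady over the last 0.5 s. The pull force was 6–7 N and the rod did not slip in the grip.
- **Wrist camera:** The collar's centre was at y = -202.2 mm by its edges and -202.0 mm by depth. The pointer was at -202.0 to -202.3 mm, so the two agree within about 0.3 mm.
- **Top camera, before the pull:** It showed 73.5 mm of pull needed, which agrees.
- **Scene camera:** It disagreed by about 2.5 mm, suggesting the collar had gone slightly past the pointer. One of its pixels covers about 2.3 mm there, so I went with the closer views.

I did not touch the timer, tube rack, slide box or culture dish. I did not re-measure their positions at the end.

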